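# Park the captive screw and open the gear cover

## Task

Open the inspection cover of the small gear housing on the mat. Draw its spring-loaded captive screw outward, feeling gently for the start of its parking thread (never force the thread), and wind it anticlockwise, seen from above, all the way up the thread so that it stays up by itself; then slide the cover fully open, let go, and leave the loose nut, bolt and tin beside it where they are.

Things in the scene. Friction and masses are not known exactly. Their poses are not given: they have to be found in the camera images.
- housing: Grey cast gear housing, 110 mm along its x, 170 mm along its y, 45 mm high, fixed to the bench. Origin: centre of its underside, z up. Its sliding steel cover (84 x 110 x 6 mm) lies on top between two dark guide strips along y (their tops 56 mm above the mat) and opens towards the housing's +y.
- knob (a point): Centre of the round knurled steel knob of the captive screw: 32 mm diameter, 16 mm high, axis vertical, slot in its top, to be grasped from above by its sides. At rest its underside is 84.5 mm above the mat, 2 mm over the narrower dark collar. It rises with the screw and goes along with the cover.
- screw: The captive screw; origin on its axis, at the cover's top when at rest; z up. Its angle = its yaw minus the housing's, positive anticlockwise from above; it can turn from -1.3 to +1.5 rad and starts between -0.95 and -0.55. It turns stiffly (0.08 N m) and keeps its angle when let go. A 4 mm cross pin on its shank runs inside the collar.
- screw_lift (a joint): How far the screw is lifted from rest, m: 0 down, about 0.019 parked. A spring pulls it back with 3 N at rest, plus 0.25 N per mm lifted; the screw weighs 0.9 N besides.
- hole (a point): Mouth of the hole in the housing's top, under the screw, 45 mm above the mat. The screw's plain tip (6 mm thick) reaches 15 mm down into it and locks the cover until the screw is lifted by more than about 15 mm.
- collar (a point): Dark collar on the cover, 28 mm diameter, 31 mm high, foot flange 40 mm. Origin on the screw's axis at the cover's top, 51.5 mm above the mat; axes as the housing's. The parking thread is hidden inside. Pulled straight up, the cross pin meets a flat land after 6 mm (1 mm more or less, not visible). More than 20 N between screw and collar damages the thread.
- thread_gap (a point): Point on the collar's axis at its top, 31 mm above the cover. The land inside has one gap (the thread's start), 0.5 rad of screw angle wide and centred within 0.25 rad of screw angle 0 (not visible): 0.3 to 1.2 rad anticlockwise of where the screw starts to its centre. Only there can the screw be pulled 8 to 10 mm higher than the land.
- thread_end (a point): Point on the collar's axis, 23 mm above the cover. From the gap the pin winds anticlockwise into the groove (2 mm of play up and down), which begins 0.25 rad past the gap's centre, rises 5 mm in the next 1.0 rad, then is level to the end of turning at +1.5 rad, where the screw is 19 mm up (1 more or less) and parked. On the thread the screw stays up when let go; before it, it springs back.
- cover: The sliding steel cover with its collar; origin 45 mm above the mat, over the housing's origin when shut; axes as the housing's. It slides with about 2.5 N towards the housing's +y, from 0 (shut) to 45 mm (fully open).
- tab (a point): Centre of the upright steel tab across the -y end of the cover (44 mm along the housing's x, 9 mm thick, 22 mm high, top 72 mm above the mat), 80 mm from the screw's axis; the cover can be slid by the tab or by the knob.
- hex_nut: Loose steel hexagon nut, 24 x 27 x 13 mm, bystander.
- hex_bolt_1: Loose steel hexagon bolt lying down, 44 x 17 x 19 mm, bystander.
- paste_tin: Round tin with a red lid, 65 mm diameter, 32 mm high, bystander.

How it is judged:
By the outcome, as a careful person would: the job done as asked, in the order asked, and still so for the second after the job is handed in, with the robot touching nothing.
It also fails if it takes over 72 s, if anything falls off the work surface, if the arm or the gripper's body presses on something with over 40 N, if the wrist force passes 120 N, or if a joint passes its speed limit or range.

## Robot

A 6-joint arm with a two-finger parallel gripper is mounted at the origin on a cart in front of the work surface, level with it; the furniture and walls round the work are solid. World frame = base frame: x ahead of the robot, y to its left, z up, the work surface at z = 0. Lengths are in m, angles in rad, forces in N, time in s.
With the tool pointing down it reaches from about 0.425 to 0.95 m from the base axis. Payload 3.5 kg.
Tool frame: the origin (TCP) lies midway between the tips of the shut fingers; the grasp point (between the pads) lies 19 mm behind it (env.grasp_offset is the distance from the TCP to the grasp point, in m); z points along the fingers, y is the line along which they close (so a half turn about z gives the same grasp; the last joint's range is limited). The gripper opens to 85 mm and grips with 20 to 120 N. Pads are 22 mm wide; open, the fingers measure 114 mm over their backs; the gripper's body (76 mm by 85 mm) begins 54 mm behind the grasp point. The pads swing forward as they close: fully open they stand 13 mm farther back than shut.
Start: joints at [1.192, 0.286, 1.577, -0, 1.279, -0.15], TCP at [0.153, 0.657, 0.231] pointing down, gripper open.
Joint ranges: [-2.77, 2.77], [-0.9, 2.22], [0.21, 2.48], [-1.53, 4.67], [0.24, 2.81], [-2.84, 2.84]. Speed limits (rad/s): [2.79, 2.79, 3.14, 3.14, 3.14, 3.14].

## Interface

Orientations are given as a unit quaternion [x, y, z, w].
In Python, from cell import env gives the robot as it stands.
- The arm moves only by the tool apply_moves, never from a script. Its argument "moves" is a list of rows, each an object with "travel": the shift along the tool's x, y, z each as a share of 50 cm, from -1 to 1, a list of three; "roll": the turn about the tool's z as a share of pi rad, from -1 to 1. A call has 1 to 12 rows; each row is the pose to reach, as a shift and turn from the pose commanded when the call began, along the tool's axes at that moment, turning the shorter way round; what a row does not reach only later rows make up. A row lasts 1/12 s, in which the tool goes at most 41.7 mm and 7.16 degrees, less where a joint would pass 70% of its speed; a pose out of reach is approached as far as the arm can. A call with a number of a shift or a turn outside -1 to 1 is refused whole. A call with a gripper value outside its range is refused whole. "hand" is the opening, from 0 (shut) to 1 (fully open), set as the call begins (left out, the last holds). The fingers move at their own pace and stop on an object; the grip force is fixed at half the most. Time passes only in rows, so rows that repeat a pose let the fingers close. It gives the time, the measured TCP pose, the force, the opening and the grip force at its end, in the units of the state.
- env.get_state(): the state, without advancing time (a new reading comes with each control period).
- env.capture(name): name is "scene" or "top" or "wrist"; returns (picture, depth): 480x640x3 uint8, red, green, blue; 480x640 float32, m along the optical axis (not along the pixel's ray), 0 where there is no reading.
- env.calibration(name): a dict with "fx", "fy", "cx", "cy" (pixels), "k1" (the pictures are not rectified: a ray, as slopes to the right and down, at radius r is drawn at 1 + k1 r^2 times it, then the intrinsics apply), "cam_to_world" (4x4, takes a point from camera to world coordinates). Camera axes: x right, y up, looking along -z (the intrinsics and any distortion apply to the point x, -y, -z); pixel columns grow to the right and rows downward; lengths in m; the calibration is good to about 2 mm. A picture is of the moment at which its call begins: read the wrist's pose just before it. calibration takes no time and is no camera call; for the wrist camera it gives the pose at the moment of the call.
- env.close_job(): hands the job in; it is judged then, once.
Trained networks look in the newest picture that a camera, given by its name, has taken for a name from the list of things; names that differ only in an ending like _2 or _b are one class to them, and where a whole thing is asked for, a point or a joint stands for the part that bears it (a point fixed in the world has none). Each returns a list of dicts, best first, with "conf" (0 to 1); they miss things now and then, are a little off and sometimes report something else, mostly with a low value. They report only what shows in the picture. A call takes as long as a camera call.
- env.search_frame(name, camera): "point" ([column, row] in pixels, amid what is visible of it).
The state is a dict: "time": time; "joint_positions": joint angles; "qd": joint speeds; "joint_torque": joint torques, N m; "eef_pos": TCP position; "tool_rot": TCP orientation; "contact_force": force on the tool from outside, world axes, zero at the start; "ft_torque": the same for the moment, N m; "grip_width": opening from 0.0 (shut) to 1.0 (fully open); "gripper_force": force on a finger pad.
Only numpy, scipy, OpenCV 4.12 (cv2) and the standard library are available. Lean on these libraries where they do the work, as an engineer would, in place of code of your own. Each camera call takes 0.05 s, during which the arm holds its last target. There are 200 camera calls.

## Working session

There is one attempt and no reset: what is moved stays moved. The work goes in short steps, Python scripts to look and compute and a tool call to move; the robot and the scene stay as the last step left them, time stands still between calls to the robot, and variables do not carry over. Pictures are saved under pics/ and viewed, at most 10 in all, crops included, and the job is handed in when it is done.

Besides the shell and the picture viewer there is one more tool, called after ">>>" by a JSON object that holds its "op" and its "data", one argument or row to a line. apply_moves: Moves the arm, as the interface text tells. Shift numbers are shares of 50 cm and turn numbers shares of pi rad, none past 1 either way. Its arguments: {"type":"object","properties":{"moves":{"type":"array"},"hand":{"type":"number"}},"required":["moves"]}

```bash
mkdir -p pics; cat > h.py <<'E'
import numpy as np, cv2
from cell import env
def snap(cam,fn=None):
    c=env.calibration(cam); im,d=env.capture(cam)
    if fn: cv2.imwrite('pics/'+fn,im[:,:,::-1])
    return c,im,d
def ray(c,u,v):
    x,y=(u-c['cx'])/c['fx'],(v-c['cy'])/c['fy']; X,Y=x,y
    for _ in range(20):
        s=1+c['k1']*(X*X+Y*Y); X,Y=x/s,y/s
    return np.array([X,-Y,-1.])
def at_z(c,u,v,z):
    M=np.array(c['cam_to_world']); d=M[:3,:3]@ray(c,u,v); o=M[:3,3]
    return o+d*(z-o[2])/d[2]
def by_depth(c,u,v,dd):
    M=np.array(c['cam_to_world']); return M[:3,:3]@(ray(c,u,v)*dd)+M[:3,3]
E
python3 - <<'E'
from h import *
s=env.get_state(); print(s)
for cam in ['top','scene']:
    c,im,d=snap(cam,cam+'1.png')
    for n in ['knob','housing','tab','collar','cover','hex_nut','hex_bolt_1','paste_tin']:
        for r in env.search_frame(n,cam)[:2]:
            u,v=r['point']; dd=d[int(v),int(u)]
            print(cam,n,r['conf'],np.round(r['point']),np.round(by_depth(c,u,v,dd),3))
E
```

```text
{'time': 0.0, 'joint_positions': array([ 1.19201266e+00,  2.87198935e-01,  1.57817593e+00,  8.60685140e-06,
        1.27859129e+00, -1.49987867e-01]), 'qd': array([-0.00182184,  0.00027415, -0.00080756, -0.00047018, -0.00085298,
        0.00028305]), 'joint_torque': array([ 2.97727738e-04, -4.05980122e+01, -2.92626089e+01, -4.72211480e-05,
        5.77806146e-03,  9.13120140e-07]), 'eef_pos': array([0.15280974, 0.65680382, 0.22992557]), 'tool_rot': array([ 1.14149700e-01,  9.93462852e-01, -1.14443719e-03, -3.14093518e-04]), 'contact_force': array([0.03362418, 0.80337628, 0.0661253 ]), 'ft_torque': array([ 0.01413962, -0.04331231, -0.00247128]), 'gripper_force': 0.0, 'grip_width': 1.0017501845066479}
top knob 0.61 [410. 281.] [ 0.544 -0.288  0.104]
top housing 0.92 [413. 288.] [ 0.533 -0.293  0.103]
top housing 0.38 [412. 281.] [ 0.543 -0.291  0.103]
top tab 0.63 [424. 290.] [ 0.539 -0.32   0.051]
top collar 0.75 [426. 292.] [ 0.535 -0.324  0.055]
top cover 0.8 [424. 290.] [ 0.539 -0.321  0.052]
top hex_bolt_1 0.7 [442. 245.] [ 0.631 -0.354  0.012]
top paste_tin 0.73 [247. 181.] [0.706 0.021 0.03 ]
scene housing 0.59 [372. 316.] [ 0.526 -0.318  0.051]
scene tab 0.73 [379. 308.] [ 0.545 -0.317  0.051]
scene tab 0.61 [374. 319.] [ 0.524 -0.322  0.05 ]
scene collar 0.91 [381. 313.] [ 0.541 -0.325  0.05 ]
scene collar 0.27 [369. 316.] [ 0.522 -0.315  0.052]
scene cover 0.92 [383. 311.] [ 0.545 -0.324  0.05 ]
scene hex_nut 0.49 [368. 316.] [ 0.521 -0.314  0.052]
scene hex_nut 0.38 [330. 354.] [ 0.455 -0.292  0.006]
scene paste_tin 0.42 [382. 313.] [ 0.538 -0.327  0.054]
```

```bash
python3 - <<'E'
import cv2,numpy as np
a=cv2.imread('pics/top1.png')[180:380,300:560]; b=cv2.imread('pics/scene1.png')[220:420,260:520]
cv2.imwrite('pics/m1.png',np.vstack([cv2.resize(a,(390,300)),cv2.resize(b,(390,300))]))
cv2.imwrite('pics/m1.png',np.hstack([cv2.resize(a,(400,308)),cv2.resize(b,(400,308))]))
E
```

```text
(no output)
```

View pics/m1.png

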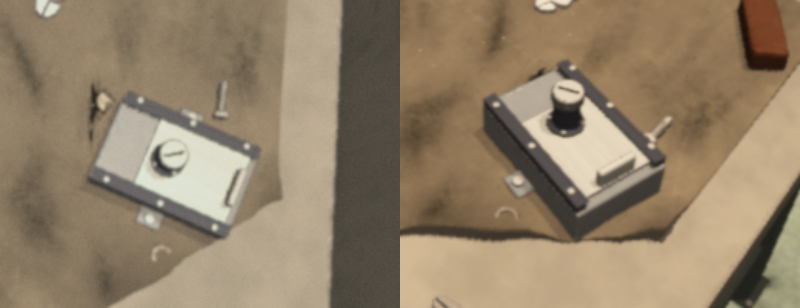

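View pics/top1.png

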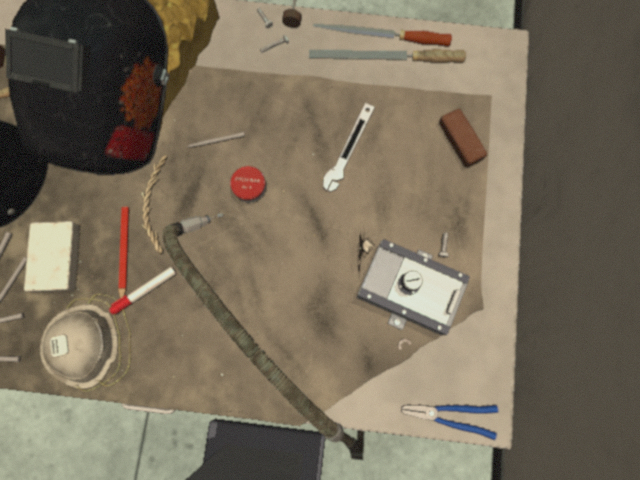

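The picture shows the knob at about (411,281) in the top view, the tab at (454,302), so the cover opens up and to the left in the image, away from the tab. The bolt is at (445,243) and the tin at (248,183).

```bash
python3 - <<'E'
from h import *
c,im,d=snap('top')
P=np.array([at_z(c,u,v,.056)[:2] for u,v in [(384.5,243),(467.7,277.5),(444.3,332.8),(360.5,295.7)]])
print(P, P.mean(0), [np.linalg.norm(P[i]-P[i-1]) for i in range(4)])
ydir=(P[0]-P[1]+P[3]-P[2]); ydir/=np.linalg.norm(ydir); print('ydir',ydir,'yaw',np.arctan2(-ydir[0],ydir[1]))
print('knob',at_z(c,411,281,.1005),'tab',at_z(c,454,302,.072))
# tall things
for v in range(10,480,25):
    print(v,[ (round(float(by_depth(c,u,v,d[v,u])[2])*100) if d[v,u]>0 else None) for u in range(5,640,35)])
print([np.round(at_z(c,u,v,0)[:2],2) for u,v in [(0,0),(640,0),(0,480),(640,480)]])
E
```

```text
[[ 0.61267885 -0.24354065]
 [ 0.56860935 -0.39333313]
 [ 0.46933964 -0.3595701 ]
 [ 0.51529059 -0.21132116]] [ 0.54147961 -0.30194126] [np.float64(0.10257957282417607), np.float64(0.15614067488433384), np.float64(0.10485427194412615), np.float64(0.15520708718122728)]
ydir [0.28913906 0.9572871 ] yaw -0.2933273662378316
knob [ 0.54432085 -0.28983308  0.1005    ] tab [ 0.52149917 -0.36895072  0.072     ]
10 [0, 25, 25, 23, 18, 7, 3, 0, 3, 0, -80, -80, -80, -80, -80, -63, -36, -15, 0]
35 [26, 24, 25, 24, 19, 6, 0, -1, 1, 0, 0, 1, 3, 0, 0, -63, -35, -15, 0]
60 [25, 25, 26, 22, 17, 5, 0, 0, 0, 0, 0, 1, 1, 2, 0, -62, -34, -15, -1]
85 [0, 21, 24, 21, 15, 1, 0, 0, 0, 1, 0, 0, 0, 0, 0, -61, -33, -15, 0]
110 [0, 19, 20, 18, 12, 0, 0, 0, 0, 0, 0, 0, 0, 3, 0, -59, -33, -15, -1]
135 [12, 16, 17, 16, 8, 0, 0, 0, 0, 0, 1, 0, 1, 3, 0, -58, -32, -14, -1]
160 [11, 12, 14, 13, 4, 0, 0, 0, 0, 0, 0, 0, 0, 0, 0, -58, -32, -14, -1]
185 [9, 1, 0, 0, 0, 0, 0, 3, 0, 0, 0, 0, 0, 0, 0, -57, -32, -14, -1]
210 [4, 0, 0, 0, 1, 0, 0, 0, None, 0, 0, 0, 0, 0, 0, -57, -32, -14, -1]
235 [1, 3, 2, 0, 0, 5, 0, 0, 0, 0, 0, 0, 0, 0, 0, -56, -31, -14, -1]
260 [0, 3, 1, 0, 0, 20, 0, 0, 0, 0, 0, 4, 6, 0, 0, -55, -31, -14, -1]
285 [0, 3, 1, 0, 2, 0, 0, 0, 0, 0, 0, 5, 5, 5, 0, -54, -31, -14, -1]
310 [0, 0, 0, 2, 0, 0, 24, 0, 0, 0, 0, 5, 5, 1, 0, -53, -30, -13, -1]
335 [0, 0, 6, 1, 0, 0, 0, 24, 0, 0, 1, 0, 0, 0, -1, -52, -30, -14, -1]
360 [1, 0, 5, 0, 0, 0, 0, 25, 0, 0, 1, 2, 0, 0, 0, -52, -30, -14, -1]
385 [0, 0, 1, 1, 0, 0, 0, 0, 24, 0, 1, 0, 0, 0, 0, -51, -29, -14, -1]
410 [-80, -80, -81, -80, -9, 0, 0, 0, 1, 20, 0, 0, 1, 1, 1, -51, -29, -14, -1]
435 [-80, -80, -80, -80, -79, -81, -70, -70, -70, -71, -80, -80, 0, 0, 1, -51, -29, -14, -2]
460 [-80, -80, -80, -80, -81, -80, -47, -52, -58, -70, -81, -81, -80, -80, -76, -50, -29, -14, -1]
[array([1.05, 0.6 ]), array([ 1.21, -0.73]), array([0.14, 0.36]), array([ 0.27, -0.72])]
```

```bash
python3 - <<'E'
from h import *
c,im,d=snap('top')
for u,v in [(205,220),(175,235),(180,260),(200,290),(215,310),(240,338),(260,360),(290,390),(320,412),(335,430),(352,442)]:
    q=[by_depth(c,uu,vv,d[vv,uu]) for vv in range(v-8,v+9,2) for uu in range(u-8,u+9,2) if d[vv,uu]>0]
    print(u,v,np.round(max(q,key=lambda p:p[2]),3))
def rot(a): return a
# tool axes at start
from scipy.spatial.transform import Rotation as R
s=env.get_state(); Rm=R.from_quat(s['tool_rot']).as_matrix(); print(Rm.round(4))
for t in [(.153,.657,.45),(.4,.5,.45),(.6,.1,.45),(.58,-.15,.45),(.544,-.29,.45)]:
    print(t,(Rm.T@(np.array(t)-s['eef_pos'])/.5).round(3))
E
```

```text
205 220 [0.611 0.095 0.043]
175 235 [0.552 0.088 0.159]
180 260 [0.509 0.046 0.209]
200 290 [0.471 0.003 0.237]
215 310 [ 0.449 -0.024  0.248]
240 338 [ 0.429 -0.04   0.254]
260 360 [ 0.403 -0.081  0.255]
290 390 [ 0.368 -0.117  0.244]
320 412 [ 0.345 -0.156  0.216]
335 430 [ 0.32  -0.179  0.185]
352 442 [ 0.291 -0.207  0.114]
[[-0.9739  0.2268 -0.    ]
 [ 0.2268  0.9739 -0.    ]
 [ 0.     -0.     -1.    ]]
(0.153, 0.657, 0.45) [-0.    -0.001 -0.437]
(0.4, 0.5, 0.45) [-0.552 -0.195 -0.437]
(0.6, 0.1, 0.45) [-1.123 -0.883 -0.437]
(0.58, -0.15, 0.45) [-1.198 -1.379 -0.437]
(0.544, -0.29, 0.45) [-1.191 -1.668 -0.437]
```

>>> {"op": "apply_moves", "data": {
  "moves": [
    {"travel": [0, 0, -0.44], "roll": 0},
    {"travel": [0, 0, -0.44], "roll": 0},
    {"travel": [0, 0, -0.44], "roll": 0},
    {"travel": [0, 0, -0.44], "roll": 0},
    {"travel": [0, 0, -0.44], "roll": 0.04},
    {"travel": [-0.55, -0.2, -0.44], "roll": 0.28},
    {"travel": [-0.55, -0.2, -0.44], "roll": 0.28},
    {"travel": [-0.55, -0.2, -0.44], "roll": 0.28},
    {"travel": [-0.55, -0.2, -0.44], "roll": 0.28},
    {"travel": [-0.55, -0.2, -0.44], "roll": 0.28},
    {"travel": [-0.55, -0.2, -0.44], "roll": 0.28},
    {"travel": [-0.55, -0.2, -0.44], "roll": 0.28}
  ]
}}

```text
time: 2.0
eef_pos: [0.3986, 0.4969, 0.4516]
tool_rot: [0.528, 0.849, 0.0, 0.0]
contact_force: [1.6, 0.0, 0.5]
grip_width: 0.996
gripper_force: 0.0
```

```bash
cat >> h.py <<'E'
from scipy.spatial.transform import Rotation as R
def st(*targets):
    s=env.get_state(); Rm=R.from_quat(s['tool_rot']).as_matrix()
    print('t',round(s['time'],2),'p',np.round(s['eef_pos'],4),'tip_dir',Rm[:,2].round(4),'yawx',round(np.arctan2(Rm[1,0],Rm[0,0]),4),'q',np.round(s['joint_positions'],3),'F',np.round(s['contact_force'],2),'M',np.round(s['ft_torque'],2),'w',round(s['grip_width'],3),'g',s['gripper_force'])
    for t in targets: print(t,(Rm.T@(np.array(t)-s['eef_pos'])/.5).round(4))
    return s
E
python3 -c "
from h import *
st((.6,.1,.45),(.58,-.15,.4),(.544,-.29,.4))"
```

```text
t 2.0 p [0.3986 0.4969 0.4516] tip_dir [ 3.e-04  4.e-04 -1.e+00] yawx 2.0288 q [0.736 0.128 1.37  0.    1.643 0.278] F [1.59 0.02 0.48] M [ 0.08  0.01 -0.03] w 0.996 g 0.0
(0.6, 0.1, 0.45) [-0.8901  0.0103  0.003 ]
(0.58, -0.15, 0.4) [-1.3209 -0.2467  0.1029]
(0.544, -0.29, 0.4) [-1.5402 -0.4351  0.1027]
```

>>> {"op": "apply_moves", "data": {
  "moves": [
    {"travel": [-0.89, 0.01, 0], "roll": 0.5},
    {"travel": [-0.89, 0.01, 0], "roll": 0.5},
    {"travel": [-0.89, 0.01, 0], "roll": 0.5},
    {"travel": [-0.89, 0.01, 0], "roll": 0.5},
    {"travel": [-0.89, 0.01, 0], "roll": 0.5},
    {"travel": [-0.89, 0.01, 0], "roll": 0.5},
    {"travel": [-0.89, 0.01, 0], "roll": 0.5},
    {"travel": [-0.89, 0.01, 0], "roll": 0.5},
    {"travel": [-0.89, 0.01, 0], "roll": 0.5},
    {"travel": [-0.89, 0.01, 0], "roll": 0.5},
    {"travel": [-0.89, 0.01, 0], "roll": 0.5},
    {"travel": [-0.89, 0.01, 0], "roll": 0.5}
  ]
}}

```text
time: 3.0
eef_pos: [0.6021, 0.097, 0.45]
tool_rot: [0.966, 0.257, -0.001, 0.001]
contact_force: [0.1, 0.5, -0.4]
grip_width: 1.002
gripper_force: 0.0
```

```bash
python3 -c "
from h import *
st((.58,-.15,.4),(.55,-.26,.3),(.544,-.29,.25))"
```

```text
t 3.0 p [0.6021 0.097  0.45  ] tip_dir [-0.001  -0.0022 -1.    ] yawx 0.5205 q [-0.006  0.066  1.439 -0.002  1.637  1.045] F [ 0.06  0.47 -0.43] M [ 0.04  0.01 -0.02] w 1.002 g 0.0
(0.58, -0.15, 0.4) [-0.2838  0.4064  0.1012]
(0.55, -0.26, 0.3) [-0.4449  0.5671  0.3017]
(0.544, -0.29, 0.25) [-0.4849  0.6131  0.4019]
```

>>> {"op": "apply_moves", "data": {
  "moves": [
    {"travel": [-0.28, 0.4, 0.08], "roll": 0},
    {"travel": [-0.28, 0.4, 0.08], "roll": 0},
    {"travel": [-0.28, 0.4, 0.08], "roll": 0},
    {"travel": [-0.28, 0.4, 0.08], "roll": 0},
    {"travel": [-0.28, 0.4, 0.08], "roll": 0},
    {"travel": [-0.28, 0.4, 0.08], "roll": 0},
    {"travel": [-0.485, 0.613, 0.4], "roll": 0},
    {"travel": [-0.485, 0.613, 0.4], "roll": 0},
    {"travel": [-0.485, 0.613, 0.4], "roll": 0},
    {"travel": [-0.485, 0.613, 0.4], "roll": 0},
    {"travel": [-0.485, 0.613, 0.4], "roll": 0},
    {"travel": [-0.485, 0.613, 0.4], "roll": 0}
  ]
}}

```text
time: 4.0
eef_pos: [0.5435, -0.2869, 0.2444]
tool_rot: [0.965, 0.262, -0.004, -0.003]
contact_force: [0.0, 0.6, -0.9]
grip_width: 1.001
gripper_force: 0.0
```

```bash
python3 - <<'E'
from h import *
s=st()
c,im,d=snap('wrist','w1.png')
print('cam pos',np.array(c['cam_to_world'])[:3,3])
for n in ['knob','tab','collar','hole','hex_nut']:
    for r in env.search_frame(n,'wrist')[:2]:
        u,v=r['point']; print(n,r['conf'],np.round(r['point']),np.round(by_depth(c,u,v,d[int(v),int(u)]),4))
E
```

```text
t 4.0 p [ 0.5435 -0.2869  0.2444] tip_dir [-0.0087  0.0047 -1.    ] yawx 0.5297 q [-0.65   0.151  1.712 -0.002  1.288  0.392] F [ 0.04  0.56 -0.92] M [ 0.04 -0.02 -0.03] w 1.001 g 0.0
cam pos [ 0.61140036 -0.24757261  0.3856418 ]
knob 0.66 [329. 220.] [ 0.5503 -0.2908  0.1   ]
tab 0.59 [352. 234.] [ 0.5401 -0.3206  0.0513]
tab 0.4 [329. 206.] [ 0.5588 -0.286   0.0986]
collar 0.97 [350. 232.] [ 0.5409 -0.3186  0.0518]
hole 0.93 [330. 205.] [ 0.5606 -0.2859  0.1008]
hex_nut 0.53 [278. 283.] [ 0.452  -0.2943  0.0098]
```

View pics/w1.png

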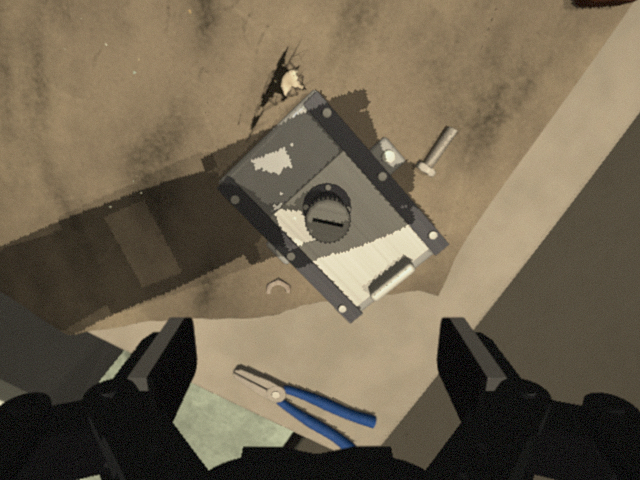

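The wrist picture shows the knob's top at about (328,220) with its slot nearly level in the image, the tab at (392,280), and the bolt at (438,150); the nut lies at (278,285) and everything is clear of the knob.

```bash
cat >> h.py <<'E'
def knob(zlo,zhi,fn=None,guess=(328,220),win=60):
    c,im,d=snap('wrist',fn); g=guess
    pts=[];uv=[]
    for v in range(max(0,g[1]-win),min(480,g[1]+win)):
        for u in range(g[0]-win,g[0]+win):
            if d[v,u]>0:
                p=by_depth(c,u,v,d[v,u])
                if zlo<p[2]<zhi: pts.append(p); uv.append((u,v))
    pts=np.array(pts); uv=np.array(uv,np.int32)
    m=np.zeros((480,640),np.uint8); m[uv[:,1],uv[:,0]]=255
    n,l,stt,ce=cv2.connectedComponentsWithStats(m); k=1+stt[1:,4].argmax()
    cs,_=cv2.findContours((l==k).astype(np.uint8),0,1); e=cv2.fitEllipse(max(cs,key=len))
    print('n',len(pts),'ell',np.round(e[0],1),np.round(e[1],1),'z',np.median(pts[:,2]))
    ctr=at_z(c,e[0][0],e[0][1],np.median(pts[:,2])); print('knob',ctr.round(4))
    return c,im,d,e,ctr
E
python3 - <<'E'
from h import *
st()
c,im,d,e,ctr=knob(.096,.107)
# slot: dark pixels within disc
(u0,v0),(a,b),_=e; g=cv2.cvtColor(im,cv2.COLOR_RGB2GRAY)
yy,xx=np.mgrid[:480,:640]; inn=(np.hypot(xx-u0,yy-v0)<.4*a)
th=np.percentile(g[inn],12); p=np.array([at_z(c,u,v,.1005)[:2] for v,u in np.argwhere(inn&(g<=th))])
w,V=np.linalg.eigh(np.cov(p.T)); ax=V[:,1]; print('slot angle world',np.arctan2(ax[1],ax[0]), w, 'centre',p.mean(0))
# strips edges / housing yaw from corners screws
P=[at_z(c,u,v,.056)[:2] for u,v in [(327,113),(433,235),(342,309),(235,200)]]
for i,j in [(0,1),(3,2),(3,0),(2,1)]:
    q=P[j]-P[i]; print(np.linalg.norm(q), np.arctan2(q[1],q[0]))
st(tuple(np.r_[ctr[:2],.15]))
E
```

```text
t 4.3 p [ 0.5486 -0.2844  0.2542] tip_dir [ 0.0039 -0.0024 -1.    ] yawx 0.5347 q [-0.642  0.143  1.703  0.     1.291  0.394] F [ 0.04 -0.52  0.23] M [-0.02 -0.01 -0.02] w 0.999 g 0.0
n 1431 ell [323.8 226.2] [41.5 42.5] z 0.0992994099936857
knob [ 0.5495 -0.2901  0.0993]
slot angle world 1.886082801444802 [5.95735022e-07 3.95478472e-05] centre [ 0.54893224 -0.2906889 ]
0.13432204116055882 -1.8651272836063923
0.13391147773668757 -1.869657465729829
0.1020210411920649 -0.29662287421748507
0.10262944618430721 -0.3006231605071635
t 4.35 p [ 0.5486 -0.2844  0.2542] tip_dir [ 0.0039 -0.0025 -1.    ] yawx 0.535 q [-0.642  0.143  1.703  0.     1.291  0.393] F [ 0.06  0.   -0.55] M [-0.01 -0.    0.02] w 0.997 g 0.0
(np.float64(0.5495147307406254), np.float64(-0.29012092317629024), np.float64(0.15)) [-0.0047  0.01    0.2084]
```

>>> {"op": "apply_moves", "data": {
  "moves": [
    {"travel": [-0.005, 0.01, 0.1], "roll": 0},
    {"travel": [-0.005, 0.01, 0.2], "roll": 0},
    {"travel": [-0.005, 0.01, 0.21], "roll": 0},
    {"travel": [-0.005, 0.01, 0.21], "roll": 0},
    {"travel": [-0.005, 0.01, 0.21], "roll": 0},
    {"travel": [-0.005, 0.01, 0.21], "roll": 0}
  ]
}}

```text
time: 4.85
eef_pos: [0.5494, -0.2911, 0.1496]
tool_rot: [0.965, 0.264, 0.002, 0.002]
contact_force: [0.1, 0.2, 0.1]
grip_width: 1.001
gripper_force: 0.0
```

```bash
python3 - <<'E'
from h import *
st()
c,im,d,e,ctr=knob(.095,.107,'w2.png',(320,280),90)
st(tuple(np.r_[ctr[:2],.075]))
c,im,d=snap('top')
for n in ['knob']:
    for r in env.search_frame(n,'wrist')[:2]+env.search_frame(n,'top')[:1]: print(r)
E
```

```text
t 4.85 p [ 0.5494 -0.2911  0.1496] tip_dir [ 0.0042 -0.0031 -1.    ] yawx 0.5342 q [-0.65   0.245  1.783  0.     1.108  0.386] F [0.11 0.23 0.13] M [ 0.   -0.02 -0.02] w 1.001 g 0.0
n 3128 ell [315.8 275. ] [60.7 64.2] z 0.09931523565775287
knob [ 0.5499 -0.2898  0.0993]
t 4.9 p [ 0.5496 -0.2914  0.1502] tip_dir [ 0.0051 -0.0038 -1.    ] yawx 0.534 q [-0.651  0.245  1.782  0.     1.108  0.386] F [ 0.62 -0.31  0.99] M [ 0.   -0.03  0.02] w 0.999 g 0.0
(np.float64(0.5499006356357479), np.float64(-0.28983517701622263), np.float64(0.075)) [ 0.0018 -0.0033  0.1503]
{'point': [317.1, 272.4], 'conf': 0.91}
{'point': [348.6, 279.8], 'conf': 0.66}
{'point': [246.5, 182.2], 'conf': 0.48}
```

View pics/w2.png

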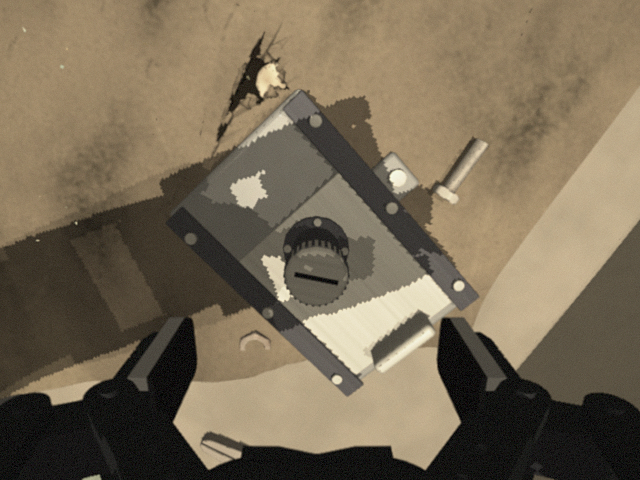

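The picture shows the knob top at (316,276), nearly midway between the pads (195 and 440), with the slot still clearly seen.

>>> {"op": "apply_moves", "data": {
  "moves": [
    {"travel": [0.002, -0.003, 0.07], "roll": 0},
    {"travel": [0.002, -0.003, 0.13], "roll": 0},
    {"travel": [0.002, -0.003, 0.148], "roll": 0},
    {"travel": [0.002, -0.003, 0.148], "roll": 0},
    {"travel": [0.002, -0.003, 0.148], "roll": 0},
    {"travel": [0.002, -0.003, 0.148], "roll": 0}
  ]
}}

```text
time: 5.55
eef_pos: [0.549, -0.2898, 0.0748]
tool_rot: [0.965, 0.263, 0.001, 0.002]
contact_force: [0.3, 0.4, 0.5]
grip_width: 1.0
gripper_force: 0.0
```

>>> {"op": "apply_moves", "data": {
  "moves": [
    {"travel": [0, 0, 0], "roll": 0},
    {"travel": [0, 0, 0], "roll": 0},
    {"travel": [0, 0, 0], "roll": 0},
    {"travel": [0, 0, 0], "roll": 0},
    {"travel": [0, 0, 0], "roll": 0},
    {"travel": [0, 0, 0], "roll": 0}
  ],
  "hand": 0.47
}}

```text
time: 6.05
eef_pos: [0.5476, -0.2888, 0.0724]
tool_rot: [0.965, 0.263, 0.0, 0.0]
contact_force: [0.0, 0.2, 0.4]
grip_width: 0.47
gripper_force: 0.0
```

```bash
python3 - <<'E'
from h import *
st()
c,im,d=snap('wrist','w3.png')
E
```

```text
t 6.05 p [ 0.5476 -0.2888  0.0724] tip_dir [ 1.e-04 -1.e-04 -1.e+00] yawx 0.5332 q [-0.649  0.339  1.824 -0.     0.979  0.389] F [0.04 0.2  0.4 ] M [-0.02  0.01  0.  ] w 0.47 g 0.0
```

View pics/w3.png

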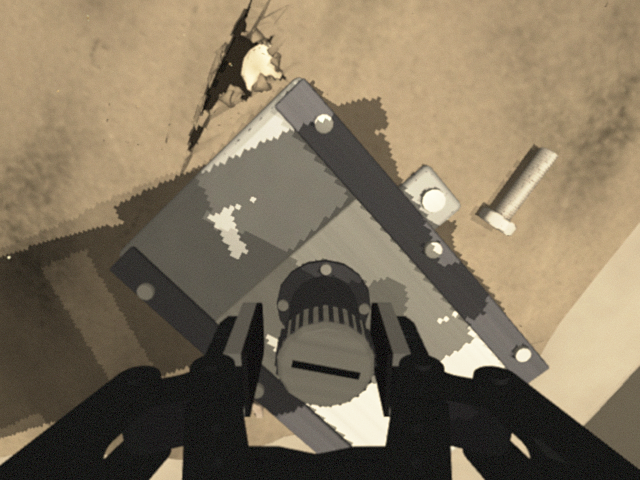

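The knob's top spans columns 277–375 (centre 326), while the pads' middle is near 319, so the tool must shift about 2 mm to the right, agreeing with the measured offset.

>>> {"op": "apply_moves", "data": {
  "moves": [
    {"travel": [0.003, 0.004, 0], "roll": 0},
    {"travel": [0.003, 0.004, 0], "roll": 0},
    {"travel": [0.003, 0.004, 0], "roll": 0},
    {"travel": [0.003, 0.004, 0], "roll": 0},
    {"travel": [0.003, 0.004, 0], "roll": 0},
    {"travel": [0.003, 0.004, 0], "roll": 0}
  ]
}}

```text
time: 6.6
eef_pos: [0.5499, -0.2897, 0.0722]
tool_rot: [0.965, 0.263, -0.0, -0.0]
contact_force: [-0.2, 0.7, 0.1]
grip_width: 0.471
gripper_force: 0.0
```

```bash
python3 - <<'E'
from h import *
s=st((.5499,-.2898,.0724))
c,im,d=snap('wrist','w4.png')
cv2.imwrite('pics/w4c.png',cv2.resize(im[250:450,200:440,::-1],(720,600)))
E
```

```text
t 6.6 p [ 0.5499 -0.2897  0.0722] tip_dir [-2.e-04  1.e-04 -1.e+00] yawx 0.5331 q [-0.648  0.344  1.818 -0.     0.98   0.39 ] F [-0.17  0.73  0.12] M [ 0.05 -0.02  0.01] w 0.471 g 0.0
(0.5499, -0.2898, 0.0724) [-0.0001  0.0002 -0.0004]
```

View pics/w4c.png

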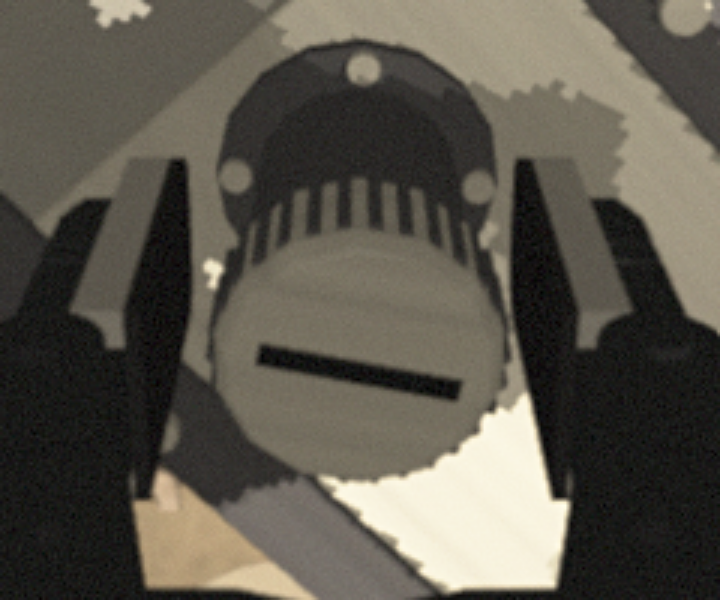

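The crop shows the knob top centred at column 360 and the pads' middle near 353, i.e. about 0.7 mm to the right; a small shift, then close.

>>> {"op": "apply_moves", "data": {
  "moves": [
    {"travel": [0, 0.0013, 0], "roll": 0},
    {"travel": [0, 0.0013, 0], "roll": 0},
    {"travel": [0, 0.0013, 0], "roll": 0}
  ]
}}

```text
time: 6.9
eef_pos: [0.5503, -0.2903, 0.0723]
tool_rot: [0.965, 0.263, 0.0, 0.0]
contact_force: [-0.2, -0.2, -0.2]
grip_width: 0.472
gripper_force: 0.0
```

>>> {"op": "apply_moves", "data": {
  "moves": [
    {"travel": [0, 0, 0], "roll": 0},
    {"travel": [0, 0, 0], "roll": 0},
    {"travel": [0, 0, 0], "roll": 0},
    {"travel": [0, 0, 0], "roll": 0},
    {"travel": [0, 0, 0], "roll": 0},
    {"travel": [0, 0, 0], "roll": 0}
  ],
  "hand": 0
}}

```text
time: 7.4
eef_pos: [0.5504, -0.2904, 0.0726]
tool_rot: [0.965, 0.263, 0.0, 0.0]
contact_force: [-0.8, -0.0, 2.1]
grip_width: 0.349
gripper_force: 59.1
```

```bash
python3 -c "
from h import *
st()"
```

```text
t 7.4 p [ 0.5504 -0.2904  0.0726] tip_dir [ 3.e-04 -3.e-04 -1.e+00] yawx 0.5332 q [-0.648  0.344  1.816 -0.     0.981  0.389] F [-0.81 -0.    2.14] M [-0.    0.15  0.01] w 0.349 g 59.11186551034916
```

>>> {"op": "apply_moves", "data": {
  "moves": [
    {"travel": [0, 0, -0.003], "roll": 0},
    {"travel": [0, 0, -0.006], "roll": 0},
    {"travel": [0, 0, -0.008], "roll": 0},
    {"travel": [0, 0, -0.008], "roll": 0},
    {"travel": [0, 0, -0.008], "roll": 0}
  ]
}}

```text
time: 7.82
eef_pos: [0.5502, -0.2903, 0.0758]
tool_rot: [0.965, 0.263, 0.0, 0.0]
contact_force: [3.0, -2.4, -4.7]
grip_width: 0.347
gripper_force: 59.5
```

>>> {"op": "apply_moves", "data": {
  "moves": [
    {"travel": [0, 0, -0.001], "roll": 0},
    {"travel": [0, 0, -0.001], "roll": 0},
    {"travel": [0, 0, -0.001], "roll": 0}
  ]
}}

```text
time: 8.07
eef_pos: [0.5502, -0.2903, 0.0767]
tool_rot: [0.965, 0.263, -0.0, 0.0]
contact_force: [1.9, -2.5, -4.2]
grip_width: 0.35
gripper_force: 59.5
```

>>> {"op": "apply_moves", "data": {
  "moves": [
    {"travel": [0, 0, -0.001], "roll": 0},
    {"travel": [0, 0, -0.001], "roll": 0},
    {"travel": [0, 0, -0.001], "roll": 0}
  ]
}}

```text
time: 8.32
eef_pos: [0.5502, -0.2903, 0.0773]
tool_rot: [0.965, 0.263, -0.0, 0.0]
contact_force: [2.1, -3.0, -5.2]
grip_width: 0.349
gripper_force: 59.6
```

>>> {"op": "apply_moves", "data": {
  "moves": [
    {"travel": [0, 0, -0.001], "roll": 0},
    {"travel": [0, 0, -0.001], "roll": 0},
    {"travel": [0, 0, -0.001], "roll": 0}
  ]
}}

```text
time: 8.57
eef_pos: [0.5502, -0.2903, 0.0778]
tool_rot: [0.965, 0.263, -0.0, 0.0]
contact_force: [1.6, -2.5, -5.2]
grip_width: 0.352
gripper_force: 59.6
```

>>> {"op": "apply_moves", "data": {
  "moves": [
    {"travel": [0, 0, -0.001], "roll": 0},
    {"travel": [0, 0, -0.001], "roll": 0},
    {"travel": [0, 0, -0.001], "roll": 0}
  ]
}}

```text
time: 8.82
eef_pos: [0.5502, -0.2903, 0.0781]
tool_rot: [0.965, 0.263, -0.0, 0.0]
contact_force: [2.3, -3.9, -7.2]
grip_width: 0.352
gripper_force: 59.7
```

>>> {"op": "apply_moves", "data": {
  "moves": [
    {"travel": [0, 0, -0.0005], "roll": -0.03},
    {"travel": [0, 0, -0.0005], "roll": -0.06},
    {"travel": [0, 0, -0.0005], "roll": -0.09},
    {"travel": [0, 0, -0.0005], "roll": -0.12},
    {"travel": [0, 0, -0.0005], "roll": -0.13},
    {"travel": [0, 0, -0.0005], "roll": -0.13},
    {"travel": [0, 0, -0.0005], "roll": -0.13}
  ]
}}

```text
time: 9.4
eef_pos: [0.5495, -0.2895, 0.078]
tool_rot: [0.891, 0.453, -0.001, -0.001]
contact_force: [-0.4, -1.1, -4.2]
grip_width: 0.346
gripper_force: 59.9
```

```bash
python3 -c "
from h import *
st()"
```

```text
t 9.4 p [ 0.5495 -0.2895  0.078 ] tip_dir [-0.0023  0.0019 -1.    ] yawx 0.9409 q [-0.648  0.336  1.815  0.     0.993 -0.018] F [-0.36 -1.15 -4.15] M [-0.08 -0.08  0.08] w 0.346 g 59.87049666407984
```

>>> {"op": "apply_moves", "data": {
  "moves": [
    {"travel": [0, 0, 0], "roll": 0},
    {"travel": [0, 0, 0], "roll": 0},
    {"travel": [0, 0, 0], "roll": 0},
    {"travel": [0, 0, 0], "roll": 0}
  ]
}}

```text
time: 9.73
eef_pos: [0.5495, -0.2896, 0.078]
tool_rot: [0.891, 0.454, -0.001, -0.001]
contact_force: [-1.7, 1.6, -5.8]
grip_width: 0.35
gripper_force: 59.9
```

>>> {"op": "apply_moves", "data": {
  "moves": [
    {"travel": [0, 0, -0.001], "roll": 0},
    {"travel": [0, 0, -0.001], "roll": 0},
    {"travel": [0, 0, -0.001], "roll": 0},
    {"travel": [0, 0, -0.001], "roll": 0}
  ]
}}

```text
time: 10.07
eef_pos: [0.5496, -0.2896, 0.0785]
tool_rot: [0.891, 0.454, -0.0, -0.001]
contact_force: [-2.1, 3.1, -5.8]
grip_width: 0.343
gripper_force: 59.9
```

>>> {"op": "apply_moves", "data": {
  "moves": [
    {"travel": [0, 0, -0.0008], "roll": 0},
    {"travel": [0, 0, -0.0008], "roll": 0},
    {"travel": [0, 0, -0.0008], "roll": 0},
    {"travel": [0, 0, -0.0008], "roll": 0}
  ]
}}

```text
time: 10.4
eef_pos: [0.5496, -0.2896, 0.0788]
tool_rot: [0.891, 0.454, -0.0, -0.001]
contact_force: [-3.2, 3.6, -6.3]
grip_width: 0.348
gripper_force: 59.9
```

>>> {"op": "apply_moves", "data": {
  "moves": [
    {"travel": [0, 0, -0.0008], "roll": 0},
    {"travel": [0, 0, -0.0008], "roll": 0},
    {"travel": [0, 0, -0.0008], "roll": 0},
    {"travel": [0, 0, -0.0008], "roll": 0}
  ]
}}

```text
time: 10.73
eef_pos: [0.5496, -0.2897, 0.0792]
tool_rot: [0.891, 0.454, -0.0, -0.001]
contact_force: [-4.0, 4.9, -7.7]
grip_width: 0.349
gripper_force: 59.8
```

>>> {"op": "apply_moves", "data": {
  "moves": [
    {"travel": [0, 0, -0.0008], "roll": 0},
    {"travel": [0, 0, -0.0008], "roll": 0},
    {"travel": [0, 0, -0.0008], "roll": 0},
    {"travel": [0, 0, -0.0008], "roll": 0}
  ]
}}

```text
time: 11.07
eef_pos: [0.5497, -0.2897, 0.0797]
tool_rot: [0.891, 0.454, -0.0, -0.001]
contact_force: [-2.8, 4.0, -8.4]
grip_width: 0.348
gripper_force: 59.9
```

```bash
python3 -c "
from h import *
s=st()
Rm=R.from_quat(s['tool_rot']).as_matrix(); print('F tool',Rm.T@s['contact_force'],'M tool',Rm.T@s['ft_torque'])
c,im,d=snap('wrist','w5.png')
cv2.imwrite('pics/w5c.png',cv2.resize(im[200:460,160:472,::-1],(720,600)))
st()"
```

```text
t 11.07 p [ 0.5497 -0.2897  0.0797] tip_dir [-0.0017  0.0014 -1.    ] yawx 0.9417 q [-0.648  0.334  1.814  0.     0.995 -0.019] F [-2.75  4.   -8.44] M [0.69 0.71 0.05] w 0.348 g 59.86529232293833
F tool [ 1.61402853 -4.55951028  8.45009912] M tool [ 0.97488067  0.14001506 -0.0477127 ]
t 11.12 p [ 0.5497 -0.2897  0.0796] tip_dir [-0.0017  0.0014 -1.    ] yawx 0.9416 q [-0.648  0.334  1.814  0.     0.995 -0.019] F [-4.36  4.1  -7.92] M [ 0.74  0.65 -0.02] w 0.347 g 59.86483359884005
```

View pics/w5c.png

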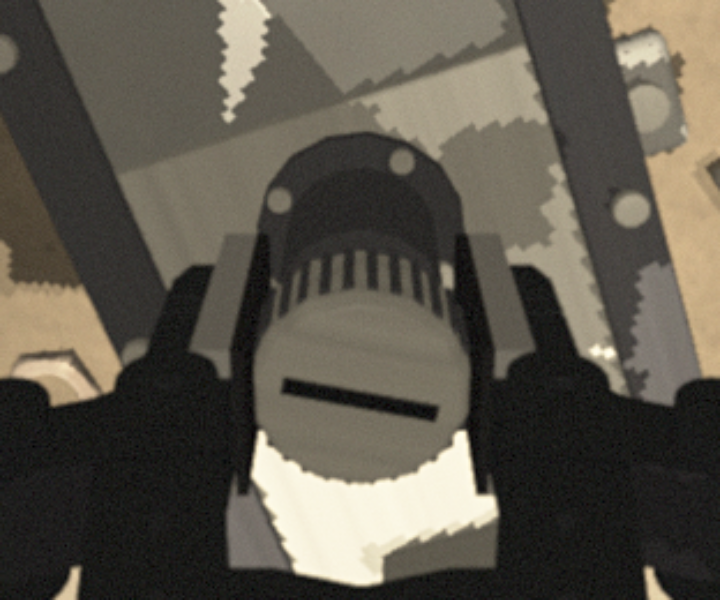

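The slot has turned along with the gripper, so the grip holds; the tool carries about 4.6 N sideways along its −y, so I relieve that.

>>> {"op": "apply_moves", "data": {
  "moves": [
    {"travel": [0.0005, -0.0015, 0], "roll": 0},
    {"travel": [0.0005, -0.0015, 0], "roll": 0},
    {"travel": [0.0005, -0.0015, 0], "roll": 0},
    {"travel": [0.0005, -0.0015, 0], "roll": 0}
  ]
}}

```text
time: 11.45
eef_pos: [0.5496, -0.2896, 0.0799]
tool_rot: [0.891, 0.454, -0.0, -0.0]
contact_force: [-1.9, 2.2, -9.6]
grip_width: 0.351
gripper_force: 59.9
```

```bash
cat >> h.py <<'E'
def ft():
    s=env.get_state(); Rm=R.from_quat(s['tool_rot']).as_matrix()
    print('t',round(s['time'],2),'p',np.round(s['eef_pos'],4),'yaw',round(np.arctan2(Rm[1,0],Rm[0,0]),3),'Ft',(Rm.T@s['contact_force']).round(1),'Mt',(Rm.T@s['ft_torque']).round(2),'tilt',Rm[:2,2].round(4),'j6',round(s['joint_positions'][5],2))
E
python3 -c "
from h import *
ft()"
```

```text
t 11.45 p [ 0.5496 -0.2896  0.0799] yaw 0.942 Ft [ 0.7 -2.8  9.6] Mt [ 0.66  0.06 -0.04] tilt [-0.0003  0.0001] j6 -0.02
```

>>> {"op": "apply_moves", "data": {
  "moves": [
    {"travel": [0, -0.0008, 0], "roll": -0.02},
    {"travel": [0, -0.0008, 0], "roll": -0.04},
    {"travel": [0, -0.0008, 0], "roll": -0.04},
    {"travel": [0, -0.0008, 0], "roll": -0.04}
  ]
}}

```text
time: 11.78
eef_pos: [0.5494, -0.2895, 0.0808]
tool_rot: [0.861, 0.509, -0.0, -0.0]
contact_force: [-4.3, 3.2, -7.0]
grip_width: 0.35
gripper_force: 60.2
```

```bash
python3 -c "
from h import *
ft()"
```

```text
t 11.78 p [ 0.5494 -0.2895  0.0808] yaw 1.068 Ft [ 0.8 -5.3  7. ] Mt [ 0.92  0.11 -0.02] tilt [-0.0006  0.0001] j6 -0.14
```

>>> {"op": "apply_moves", "data": {
  "moves": [
    {"travel": [0, -0.0006, 0], "roll": -0.02},
    {"travel": [0, -0.0006, 0], "roll": -0.03},
    {"travel": [0, -0.0006, 0], "roll": -0.03},
    {"travel": [0, -0.0006, 0], "roll": -0.03}
  ]
}}

```text
time: 12.12
eef_pos: [0.5491, -0.2894, 0.081]
tool_rot: [0.836, 0.549, -0.0, -0.0]
contact_force: [-3.6, 2.6, -5.7]
grip_width: 0.348
gripper_force: 60.3
```

```bash
python3 -c "
from h import *
ft()"
```

```text
t 12.12 p [ 0.5491 -0.2894  0.081 ] yaw 1.162 Ft [ 0.9 -4.3  5.7] Mt [ 1.01  0.17 -0.02] tilt [-0.0006  0.    ] j6 -0.24
```

>>> {"op": "apply_moves", "data": {
  "moves": [
    {"travel": [0, -0.002, 0], "roll": -0.02},
    {"travel": [0, -0.002, 0], "roll": -0.03},
    {"travel": [0, -0.002, 0], "roll": -0.03},
    {"travel": [0, -0.002, 0], "roll": -0.03}
  ]
}}

```text
time: 12.45
eef_pos: [0.5487, -0.2892, 0.081]
tool_rot: [0.81, 0.587, 0.0, 0.001]
contact_force: [-2.9, 2.8, -6.0]
grip_width: 0.349
gripper_force: 60.3
```

>>> {"op": "apply_moves", "data": {
  "moves": [
    {"travel": [0, 0, -0.002], "roll": 0},
    {"travel": [0, 0, -0.002], "roll": 0},
    {"travel": [0, 0, -0.002], "roll": 0}
  ]
}}

```text
time: 12.7
eef_pos: [0.5487, -0.2892, 0.0816]
tool_rot: [0.809, 0.587, 0.0, 0.001]
contact_force: [-1.2, 2.5, -5.1]
grip_width: 0.349
gripper_force: 60.2
```

```bash
python3 -c "
from h import *
ft()"
```

```text
t 12.7 p [ 0.5487 -0.2892  0.0816] yaw 1.255 Ft [ 2.  -2.   5.1] Mt [0.57 0.2  0.02] tilt [ 0.0011 -0.0009] j6 -0.33
```

>>> {"op": "apply_moves", "data": {
  "moves": [
    {"travel": [0, -0.001, -0.002], "roll": 0},
    {"travel": [0, -0.001, -0.004], "roll": 0},
    {"travel": [0, -0.001, -0.004], "roll": 0},
    {"travel": [0, -0.001, -0.004], "roll": 0}
  ]
}}

```text
time: 13.03
eef_pos: [0.5486, -0.2892, 0.0839]
tool_rot: [0.809, 0.587, 0.0, 0.001]
contact_force: [1.3, 1.4, -5.8]
grip_width: 0.35
gripper_force: 60.3
```

```bash
python3 -c "
from h import *
ft()"
```

```text
t 13.03 p [ 0.5486 -0.2892  0.0839] yaw 1.256 Ft [1.7 0.8 5.8] Mt [ 0.11  0.18 -0.02] tilt [ 0.0021 -0.0013] j6 -0.33
```

>>> {"op": "apply_moves", "data": {
  "moves": [
    {"travel": [0, 0, -0.002], "roll": 0},
    {"travel": [0, 0, -0.003], "roll": 0},
    {"travel": [0, 0, -0.003], "roll": 0},
    {"travel": [0, 0, -0.003], "roll": 0}
  ]
}}

```text
time: 13.37
eef_pos: [0.5485, -0.2891, 0.0852]
tool_rot: [0.809, 0.587, 0.0, 0.001]
contact_force: [2.6, 0.7, -6.5]
grip_width: 0.347
gripper_force: 60.2
```

```bash
python3 -c "
from h import *
ft()"
```

```text
t 13.37 p [ 0.5485 -0.2891  0.0852] yaw 1.256 Ft [1.5 2.3 6.5] Mt [-0.34  0.11  0.05] tilt [ 0.0019 -0.0012] j6 -0.33
```

>>> {"op": "apply_moves", "data": {
  "moves": [
    {"travel": [0.0005, 0.001, -0.002], "roll": 0},
    {"travel": [0.0005, 0.001, -0.002], "roll": 0},
    {"travel": [0.0005, 0.001, -0.002], "roll": 0},
    {"travel": [0.0005, 0.001, -0.002], "roll": 0}
  ]
}}

```text
time: 13.7
eef_pos: [0.5486, -0.289, 0.0859]
tool_rot: [0.809, 0.587, 0.0, 0.001]
contact_force: [1.5, -0.8, -7.1]
grip_width: 0.35
gripper_force: 60.2
```

>>> {"op": "apply_moves", "data": {
  "moves": [
    {"travel": [0, 0, -0.0015], "roll": 0},
    {"travel": [0, 0, -0.0015], "roll": 0},
    {"travel": [0, 0, -0.0015], "roll": 0}
  ]
}}

```text
time: 13.95
eef_pos: [0.5485, -0.289, 0.0867]
tool_rot: [0.809, 0.587, 0.0, 0.001]
contact_force: [1.5, -1.9, -7.3]
grip_width: 0.35
gripper_force: 60.2
```

```bash
python3 -c "
from h import *
ft()"
```

```text
t 13.95 p [ 0.5485 -0.289   0.0867] yaw 1.256 Ft [-1.3  2.   7.3] Mt [-0.36 -0.19 -0.  ] tilt [ 0.0006 -0.0008] j6 -0.33
```

>>> {"op": "apply_moves", "data": {
  "moves": [
    {"travel": [0, 0, -0.0015], "roll": 0},
    {"travel": [0, 0, -0.0015], "roll": 0},
    {"travel": [0, 0, -0.0015], "roll": 0}
  ]
}}

```text
time: 14.2
eef_pos: [0.5485, -0.2889, 0.0874]
tool_rot: [0.809, 0.587, 0.0, 0.0]
contact_force: [2.2, -2.4, -7.1]
grip_width: 0.348
gripper_force: 60.2
```

>>> {"op": "apply_moves", "data": {
  "moves": [
    {"travel": [0, 0, -0.001], "roll": 0},
    {"travel": [0, 0, -0.001], "roll": 0},
    {"travel": [0, 0, -0.001], "roll": 0}
  ]
}}

```text
time: 14.45
eef_pos: [0.5485, -0.2889, 0.0879]
tool_rot: [0.809, 0.587, 0.0, 0.0]
contact_force: [2.7, -2.4, -6.8]
grip_width: 0.351
gripper_force: 60.2
```

```bash
python3 -c "
from h import *
ft()"
```

```text
t 14.45 p [ 0.5485 -0.2889  0.0879] yaw 1.256 Ft [-1.4  3.3  6.8] Mt [-0.57 -0.31 -0.04] tilt [ 0.0005 -0.0006] j6 -0.33
```

>>> {"op": "apply_moves", "data": {
  "moves": [
    {"travel": [0, 0.0015, -0.001], "roll": 0},
    {"travel": [0, 0.0015, -0.001], "roll": 0},
    {"travel": [0, 0.0015, -0.001], "roll": 0}
  ]
}}

```text
time: 14.7
eef_pos: [0.5487, -0.2888, 0.088]
tool_rot: [0.809, 0.587, -0.0, -0.0]
contact_force: [0.4, -2.5, -7.7]
grip_width: 0.347
gripper_force: 60.2
```

>>> {"op": "apply_moves", "data": {
  "moves": [
    {"travel": [0, 0, -0.001], "roll": 0},
    {"travel": [0, 0, -0.001], "roll": 0},
    {"travel": [0, 0, -0.001], "roll": 0}
  ]
}}

```text
time: 14.95
eef_pos: [0.5487, -0.2886, 0.0882]
tool_rot: [0.809, 0.587, -0.0, -0.001]
contact_force: [0.6, -2.4, -10.6]
grip_width: 0.35
gripper_force: 60.0
```

```bash
python3 -c "
from h import *
ft()"
```

```text
t 14.95 p [ 0.5487 -0.2886  0.0882] yaw 1.256 Ft [-2.1  1.3 10.6] Mt [-0.25 -0.36  0.01] tilt [-0.0009  0.0006] j6 -0.33
```

>>> {"op": "apply_moves", "data": {
  "moves": [
    {"travel": [0, 0.0005, 0.0025], "roll": 0},
    {"travel": [0, 0.0005, 0.0025], "roll": 0},
    {"travel": [0, 0.0005, 0.0025], "roll": -0.03},
    {"travel": [0, 0.0005, 0.0025], "roll": -0.06},
    {"travel": [0, 0.0005, 0.0025], "roll": -0.06},
    {"travel": [0, 0.0005, 0.0025], "roll": -0.06}
  ]
}}

```text
time: 15.45
eef_pos: [0.5483, -0.2885, 0.0871]
tool_rot: [0.751, 0.66, -0.001, -0.001]
contact_force: [-2.4, -1.3, -7.7]
grip_width: 0.353
gripper_force: 60.3
```

```bash
python3 -c "
from h import *
ft()"
```

```text
t 15.45 p [ 0.5483 -0.2885  0.0871] yaw 1.442 Ft [-1.6 -2.2  7.7] Mt [ 0.57 -0.28 -0.1 ] tilt [-0.0028  0.0013] j6 -0.52
```

>>> {"op": "apply_moves", "data": {
  "moves": [
    {"travel": [0, 0, 0], "roll": -0.02},
    {"travel": [0, 0, 0], "roll": -0.03},
    {"travel": [0, 0, 0], "roll": -0.03},
    {"travel": [0, 0, 0], "roll": -0.03}
  ]
}}

```text
time: 15.78
eef_pos: [0.5481, -0.2884, 0.0869]
tool_rot: [0.719, 0.695, -0.001, -0.002]
contact_force: [-5.4, -0.7, -7.5]
grip_width: 0.352
gripper_force: 60.3
```

```bash
python3 -c "
from h import *
ft()"
```

```text
t 15.78 p [ 0.5481 -0.2884  0.0869] yaw 1.536 Ft [-0.9 -5.3  7.5] Mt [ 0.89 -0.11  0.02] tilt [-0.0033  0.0016] j6 -0.61
```

>>> {"op": "apply_moves", "data": {
  "moves": [
    {"travel": [0, -0.003, 0], "roll": 0},
    {"travel": [0, -0.003, -0.0005], "roll": -0.02},
    {"travel": [0, -0.003, -0.001], "roll": -0.04},
    {"travel": [0, -0.003, -0.001], "roll": -0.04},
    {"travel": [0, -0.003, -0.001], "roll": -0.04}
  ]
}}

```text
time: 16.2
eef_pos: [0.5477, -0.2885, 0.0878]
tool_rot: [0.674, 0.739, 0.0, -0.0]
contact_force: [-3.3, -0.6, -7.0]
grip_width: 0.354
gripper_force: 60.3
```

```bash
python3 -c "
from h import *
ft()"
```

```text
t 16.2 p [ 0.5477 -0.2885  0.0878] yaw 1.662 Ft [-0.3 -3.3  7. ] Mt [ 0.65  0.1  -0.09] tilt [-0.0005  0.0007] j6 -0.74
```

>>> {"op": "apply_moves", "data": {
  "moves": [
    {"travel": [0, -0.001, -0.0005], "roll": -0.02},
    {"travel": [0, -0.001, -0.001], "roll": -0.04},
    {"travel": [0, -0.001, -0.001], "roll": -0.04},
    {"travel": [0, -0.001, -0.001], "roll": -0.04}
  ]
}}

```text
time: 16.53
eef_pos: [0.5473, -0.2886, 0.0883]
tool_rot: [0.627, 0.779, 0.0, -0.0]
contact_force: [-2.9, -0.2, -7.3]
grip_width: 0.353
gripper_force: 60.3
```

```bash
python3 -c "
from h import *
ft()"
```

```text
t 16.53 p [ 0.5473 -0.2886  0.0883] yaw 1.787 Ft [ 0.5 -2.9  7.3] Mt [ 0.52  0.19 -0.06] tilt [-0.0002  0.0005] j6 -0.87
```

>>> {"op": "apply_moves", "data": {
  "moves": [
    {"travel": [0, -0.002, -0.0005], "roll": -0.02},
    {"travel": [0, -0.002, -0.0013], "roll": -0.04},
    {"travel": [0, -0.0025, -0.0019], "roll": -0.06},
    {"travel": [0, -0.003, -0.0025], "roll": -0.08},
    {"travel": [0, -0.003, -0.0025], "roll": -0.08},
    {"travel": [0, -0.003, -0.0025], "roll": -0.08}
  ]
}}

```text
time: 17.03
eef_pos: [0.5464, -0.2889, 0.0898]
tool_rot: [0.524, 0.852, 0.0, 0.001]
contact_force: [-0.1, 1.0, -8.3]
grip_width: 0.35
gripper_force: 60.3
```

```bash
python3 -c "
from h import *
ft()"
```

```text
t 17.03 p [ 0.5464 -0.2889  0.0898] yaw 2.038 Ft [0.9 0.4 8.3] Mt [ 0.04  0.18 -0.11] tilt [0.0014 0.0003] j6 -1.12
```

>>> {"op": "apply_moves", "data": {
  "moves": [
    {"travel": [0, -0.001, -0.0005], "roll": -0.02},
    {"travel": [0, -0.0015, -0.0013], "roll": -0.04},
    {"travel": [0, -0.002, -0.0019], "roll": -0.06},
    {"travel": [0, -0.002, -0.0025], "roll": -0.08},
    {"travel": [0, -0.002, -0.0025], "roll": -0.08},
    {"travel": [0, -0.002, -0.0025], "roll": -0.08}
  ]
}}

```text
time: 17.53
eef_pos: [0.5457, -0.2894, 0.0911]
tool_rot: [0.413, 0.911, 0.0, 0.001]
contact_force: [1.8, 2.0, -8.9]
grip_width: 0.345
gripper_force: 60.3
```

```bash
python3 -c "
from h import *
ft()"
```

```text
t 17.53 p [ 0.5457 -0.2894  0.0911] yaw 2.289 Ft [0.4 2.7 8.9] Mt [-0.37  0.09 -0.07] tilt [0.0019 0.0002] j6 -1.37
```

>>> {"op": "apply_moves", "data": {
  "moves": [
    {"travel": [0, 0.0005, -0.0005], "roll": -0.02},
    {"travel": [0, 0.0003, -0.001], "roll": -0.04},
    {"travel": [0, 0, -0.0014], "roll": -0.06},
    {"travel": [0, 0, -0.0018], "roll": -0.08},
    {"travel": [0, 0, -0.0018], "roll": -0.08},
    {"travel": [0, 0, -0.0018], "roll": -0.08}
  ]
}}

```text
time: 18.03
eef_pos: [0.5452, -0.2899, 0.092]
tool_rot: [0.296, 0.955, -0.0, 0.0]
contact_force: [-0.3, 0.5, -9.0]
grip_width: 0.348
gripper_force: 60.3
```

```bash
python3 -c "
from h import *
ft()"
```

```text
t 18.03 p [ 0.5452 -0.2899  0.092 ] yaw 2.541 Ft [0.5 0.2 9. ] Mt [-0.09  0.   -0.1 ] tilt [ 0.0008 -0.0006] j6 -1.62
```

>>> {"op": "apply_moves", "data": {
  "moves": [
    {"travel": [0, -0.001, 0], "roll": -0.02},
    {"travel": [0, -0.001, 0], "roll": -0.04},
    {"travel": [0, -0.0015, 0], "roll": -0.06},
    {"travel": [0, -0.0015, 0], "roll": -0.08},
    {"travel": [0, -0.0015, 0], "roll": -0.08},
    {"travel": [0, -0.0015, 0], "roll": -0.08}
  ]
}}

```text
time: 18.53
eef_pos: [0.5449, -0.2906, 0.092]
tool_rot: [0.174, 0.985, -0.0, 0.0]
contact_force: [0.8, 0.3, -9.2]
grip_width: 0.348
gripper_force: 60.3
```

```bash
python3 -c "
from h import *
ft()"
```

```text
t 18.53 p [ 0.5449 -0.2906  0.092 ] yaw 2.792 Ft [-0.6  0.6  9.2] Mt [-0.07 -0.16 -0.09] tilt [ 0.0008 -0.0007] j6 -1.88
```

>>> {"op": "apply_moves", "data": {
  "moves": [
    {"travel": [0, 0, 0], "roll": -0.03},
    {"travel": [0, 0, 0], "roll": -0.045},
    {"travel": [0, 0, 0], "roll": -0.045},
    {"travel": [0, 0, 0], "roll": -0.045}
  ]
}}

```text
time: 18.87
eef_pos: [0.5447, -0.2909, 0.0921]
tool_rot: [0.104, 0.995, -0.001, 0.0]
contact_force: [1.1, -2.6, -9.0]
grip_width: 0.35
gripper_force: 60.3
```

```bash
python3 -c "
from h import *
ft()"
```

```text
t 18.87 p [ 0.5447 -0.2909  0.0921] yaw 2.934 Ft [-1.6 -2.3  9. ] Mt [ 0.18 -0.05 -0.01] tilt [ 0.0007 -0.0014] j6 -2.02
```

>>> {"op": "apply_moves", "data": {
  "moves": [
    {"travel": [0, -0.0005, 0], "roll": -0.015},
    {"travel": [0, -0.0005, 0], "roll": -0.02},
    {"travel": [0, -0.0005, 0], "roll": -0.02}
  ]
}}

```text
time: 19.12
eef_pos: [0.5447, -0.2911, 0.0921]
tool_rot: [0.072, 0.997, -0.0, 0.0]
contact_force: [1.5, -2.6, -8.5]
grip_width: 0.346
gripper_force: 60.2
```

```bash
python3 -c "
from h import *
ft()"
```

```text
t 19.12 p [ 0.5447 -0.2911  0.0921] yaw 2.997 Ft [-1.8 -2.4  8.5] Mt [ 0.35 -0.14  0.21] tilt [ 0.0009 -0.001 ] j6 -2.08
```

>>> {"op": "apply_moves", "data": {
  "moves": [
    {"travel": [-0.0005, -0.0007, 0.001], "roll": 0},
    {"travel": [-0.0005, -0.0007, 0.0025], "roll": 0},
    {"travel": [-0.0005, -0.0007, 0.003], "roll": 0},
    {"travel": [-0.0005, -0.0007, 0.003], "roll": 0}
  ]
}}

```text
time: 19.45
eef_pos: [0.5448, -0.2911, 0.0908]
tool_rot: [0.071, 0.997, -0.0, 0.0]
contact_force: [0.2, -0.7, -6.9]
grip_width: 0.349
gripper_force: 60.4
```

```bash
python3 -c "
from h import *
ft(); s=env.get_state(); y=np.array([.2926,.956,0])
st(*[tuple(s['eef_pos']+k*y) for k in (.02,.04,.046)])"
```

```text
t 19.45 p [ 0.5448 -0.2911  0.0908] yaw 2.999 Ft [-0.3 -0.7  6.9] Mt [0.22 0.05 0.28] tilt [ 0.0002 -0.0003] j6 -2.08
t 19.45 p [ 0.5448 -0.2911  0.0908] tip_dir [ 2.e-04 -3.e-04 -1.e+00] yawx 2.9986 q [-0.655  0.311  1.821 -0.     1.01  -2.082] F [ 0.15 -0.73 -6.87] M [-0.21  0.08 -0.28] w 0.349 g 60.404651798307896
(np.float64(0.5506467853157262), np.float64(-0.2720085856546667), np.float64(0.09076827302844143)) [-0.0061  0.0395 -0.    ]
(np.float64(0.5564987853157263), np.float64(-0.25288858565466665), np.float64(0.09076827302844143)) [-0.0123  0.079  -0.    ]
(np.float64(0.5582543853157262), np.float64(-0.24715258565466666), np.float64(0.09076827302844143)) [-0.0141  0.0909 -0.    ]
```

>>> {"op": "apply_moves", "data": {
  "moves": [
    {"travel": [0, 0, 0.0015], "roll": 0.004},
    {"travel": [0, 0, 0.0015], "roll": 0.004},
    {"travel": [0, 0, 0.0015], "roll": 0.004}
  ]
}}

```text
time: 19.7
eef_pos: [0.5449, -0.2911, 0.0905]
tool_rot: [0.077, 0.997, -0.0, 0.0]
contact_force: [-2.0, -1.1, -2.6]
grip_width: 0.348
gripper_force: 60.8
```

```bash
python3 -c "
from h import *
ft()"
```

```text
t 19.7 p [ 0.5449 -0.2911  0.0905] yaw 2.987 Ft [ 1.8 -1.4  2.6] Mt [0.17 0.28 0.06] tilt [ 0.0002 -0.0005] j6 -2.07
```

>>> {"op": "apply_moves", "data": {
  "moves": [
    {"travel": [-0.0015, 0.01, 0.0003], "roll": 0},
    {"travel": [-0.003, 0.02, 0.0003], "roll": 0},
    {"travel": [-0.0046, 0.03, 0.0003], "roll": 0},
    {"travel": [-0.0061, 0.04, 0.0003], "roll": 0},
    {"travel": [-0.0061, 0.04, 0.0003], "roll": 0},
    {"travel": [-0.0061, 0.04, 0.0003], "roll": 0}
  ]
}}

```text
time: 20.2
eef_pos: [0.5514, -0.2705, 0.0902]
tool_rot: [0.077, 0.997, 0.001, 0.0]
contact_force: [-2.1, 2.1, 3.6]
grip_width: 0.35
gripper_force: 61.2
```

```bash
cat >> h.py <<'E'
def sl():
    s=env.get_state(); y=np.array([.2926,.956]); x=np.array([.956,-.2926]); d=s['eef_pos'][:2]-[.5449,-.2911]; f=s['contact_force'][:2]
    print('slid',d@y,'side',d@x,'F along',f@y,'side',f@x); ft()
E
python3 -c "
from h import *
sl()"
```

```text
slid 0.021558050159857355 side 0.00019475864491108244 F along 1.390500120739281 side -2.6561567942343682
t 20.2 p [ 0.5514 -0.2705  0.0902] yaw 2.987 Ft [ 2.4  1.8 -3.6] Mt [-0.3   0.42 -0.01] tilt [0.0009 0.0014] j6 -2.04
```

>>> {"op": "apply_moves", "data": {
  "moves": [
    {"travel": [-0.0015, 0.01, -0.0007], "roll": 0},
    {"travel": [-0.003, 0.02, -0.0007], "roll": 0},
    {"travel": [-0.0046, 0.03, -0.0007], "roll": 0},
    {"travel": [-0.0061, 0.04, -0.0007], "roll": 0},
    {"travel": [-0.0061, 0.04, -0.0007], "roll": 0},
    {"travel": [-0.0061, 0.04, -0.0007], "roll": 0}
  ]
}}

```text
time: 20.7
eef_pos: [0.5574, -0.2513, 0.0901]
tool_rot: [0.077, 0.997, 0.001, 0.0]
contact_force: [-2.1, 2.0, 3.1]
grip_width: 0.352
gripper_force: 61.3
```

```bash
python3 -c "
from h import *
sl()"
```

```text
slid 0.04170306393233238 side 0.00026172747864237683 F along 1.264708175142258 side -2.542675882579237
t 20.7 p [ 0.5574 -0.2513  0.0901] yaw 2.987 Ft [ 2.3  1.6 -3.1] Mt [-0.31  0.46  0.04] tilt [0.0007 0.0016] j6 -2.01
```

>>> {"op": "apply_moves", "data": {
  "moves": [
    {"travel": [-0.0002, 0.003, -0.0007], "roll": 0},
    {"travel": [-0.0002, 0.006, -0.0007], "roll": 0},
    {"travel": [-0.0002, 0.006, -0.0007], "roll": 0},
    {"travel": [-0.0002, 0.006, -0.0007], "roll": 0}
  ]
}}

```text
time: 21.03
eef_pos: [0.5578, -0.2496, 0.0902]
tool_rot: [0.077, 0.997, -0.0, 0.001]
contact_force: [-1.5, -1.3, 1.1]
grip_width: 0.349
gripper_force: 61.1
```

```bash
python3 -c "
from h import *
sl()"
```

```text
slid 0.0434297792023675 side 0.00016446024224343628 F along -1.717221143596139 side -1.0372851679186588
t 21.03 p [ 0.5578 -0.2496  0.0902] yaw 2.987 Ft [ 1.3 -1.6 -1.1] Mt [0.23 0.18 0.03] tilt [ 0.001  -0.0004] j6 -2.0
```

>>> {"op": "apply_moves", "data": {
  "moves": [
    {"travel": [-0.0002, 0.002, 0], "roll": 0},
    {"travel": [-0.0002, 0.003, 0], "roll": 0},
    {"travel": [-0.0002, 0.003, 0], "roll": 0}
  ]
}}

```text
time: 21.28
eef_pos: [0.558, -0.2485, 0.0903]
tool_rot: [0.077, 0.997, -0.001, 0.0]
contact_force: [-2.0, -3.7, 0.5]
grip_width: 0.35
gripper_force: 61.0
```

```bash
python3 -c "
from h import *
sl()"
```

```text
slid 0.04459599432747559 side 8.090234295823587e-05 F along -4.158653349642125 side -0.8202055764791777
t 21.28 p [ 0.558  -0.2485  0.0903] yaw 2.987 Ft [ 1.4 -4.  -0.5] Mt [0.61 0.12 0.02] tilt [ 0.0008 -0.0013] j6 -2.0
```

One more gentle push to meet the stop.

>>> {"op": "apply_moves", "data": {
  "moves": [
    {"travel": [0, 0.002, 0], "roll": 0},
    {"travel": [0, 0.003, 0], "roll": 0},
    {"travel": [0, 0.003, 0], "roll": 0}
  ]
}}

```text
time: 21.53
eef_pos: [0.5581, -0.2483, 0.0904]
tool_rot: [0.077, 0.997, -0.002, 0.001]
contact_force: [-2.3, -7.3, -0.4]
grip_width: 0.349
gripper_force: 61.0
```

```bash
python3 -c "
from h import *
sl()"
```

```text
slid 0.044775190521637934 side 0.00010326778358030477 F along -7.6025168603693976 side -0.042204351533925245
t 21.53 p [ 0.5581 -0.2483  0.0904] yaw 2.987 Ft [ 1.1 -7.5  0.4] Mt [1.19 0.2  0.08] tilt [ 0.0008 -0.0041] j6 -2.0
```

>>> {"op": "apply_moves", "data": {
  "moves": [
    {"travel": [0, 0.002, 0], "roll": 0},
    {"travel": [0, 0.002, 0], "roll": 0},
    {"travel": [0, 0.002, 0], "roll": 0}
  ]
}}

```text
time: 21.78
eef_pos: [0.5581, -0.2482, 0.0904]
tool_rot: [0.077, 0.997, -0.003, 0.001]
contact_force: [-1.9, -9.9, -1.3]
grip_width: 0.352
gripper_force: 61.0
```

```bash
python3 -c "
from h import *
sl()"
```

```text
slid 0.04488718110339588 side 7.93697133324324e-05 F along -10.021389913053316 side 1.1187723519866215
t 21.78 p [ 0.5581 -0.2482  0.0904] yaw 2.987 Ft [  0.3 -10.1   1.4] Mt [1.58 0.15 0.06] tilt [ 0.0007 -0.0056] j6 -2.0
```

>>> {"op": "apply_moves", "data": {
  "moves": [
    {"travel": [0, -0.003, 0], "roll": 0},
    {"travel": [0, -0.005, 0], "roll": 0},
    {"travel": [0, -0.005, 0], "roll": 0},
    {"travel": [0, -0.005, 0], "roll": 0}
  ]
}}

```text
time: 22.12
eef_pos: [0.558, -0.2484, 0.0903]
tool_rot: [0.077, 0.997, -0.001, 0.0]
contact_force: [-1.5, -4.3, -0.2]
grip_width: 0.347
gripper_force: 61.1
```

```bash
python3 -c "
from h import *
sl()"
```

```text
slid 0.044599750328046785 side 2.141400794159329e-05 F along -4.585155540186115 side -0.19798681924940853
t 22.12 p [ 0.558  -0.2484  0.0903] yaw 2.987 Ft [ 0.8 -4.5  0.2] Mt [0.83 0.03 0.1 ] tilt [ 0.0006 -0.0012] j6 -2.0
```

>>> {"op": "apply_moves", "data": {
  "moves": [
    {"travel": [0, 0, 0], "roll": 0},
    {"travel": [0, 0, 0], "roll": 0},
    {"travel": [0, 0, 0], "roll": 0},
    {"travel": [0, 0, 0], "roll": 0},
    {"travel": [0, 0, 0], "roll": 0},
    {"travel": [0, 0, 0], "roll": 0}
  ],
  "hand": 0.8
}}

```text
time: 22.62
eef_pos: [0.5578, -0.2476, 0.0901]
tool_rot: [0.077, 0.997, 0.0, -0.0]
contact_force: [-0.1, -0.8, 0.6]
grip_width: 0.8
gripper_force: 0.0
```

>>> {"op": "apply_moves", "data": {
  "moves": [
    {"travel": [0, 0, -0.05], "roll": 0},
    {"travel": [0, 0, -0.1], "roll": 0},
    {"travel": [0, 0, -0.2], "roll": 0},
    {"travel": [0, 0, -0.3], "roll": 0},
    {"travel": [0, 0, -0.3], "roll": 0},
    {"travel": [0, 0, -0.3], "roll": 0}
  ]
}}

```text
time: 23.12
eef_pos: [0.5605, -0.2495, 0.2478]
tool_rot: [0.077, 0.997, -0.003, 0.006]
contact_force: [0.3, -0.5, -0.0]
grip_width: 0.803
gripper_force: 0.0
```

```bash
python3 - <<'E'
from h import *
sl()
c,im,d=snap('wrist','w6.png')
r=env.search_frame('knob','wrist')[:1]; print(r)
if r:
    g=tuple(int(k) for k in r[0]['point'])
    c,im,d,e,ctr=knob(.11,.127,None,g,80)
    print('slide of knob', (ctr[:2]-[.5499,-.2898])@[.2926,.956])
E
```

```text
slid 0.044348982296526736 side 0.0027150642581003723 F along -0.35417109136369695 side 0.4009642718013404
t 23.12 p [ 0.5605 -0.2495  0.2478] yaw 2.987 Ft [-0.3 -0.4  0.1] Mt [-0.01  0.02 -0.03] tilt [ 0.0106 -0.0066] j6 -2.0
[{'point': [315.6, 226.8], 'conf': 0.98}]
n 1826 ell [315.7 234.7] [47.1 47.8] z 0.1170907689855468
knob [ 0.5606 -0.2475  0.1171]
slide of knob 0.04358744790857368
```

View pics/w6.png

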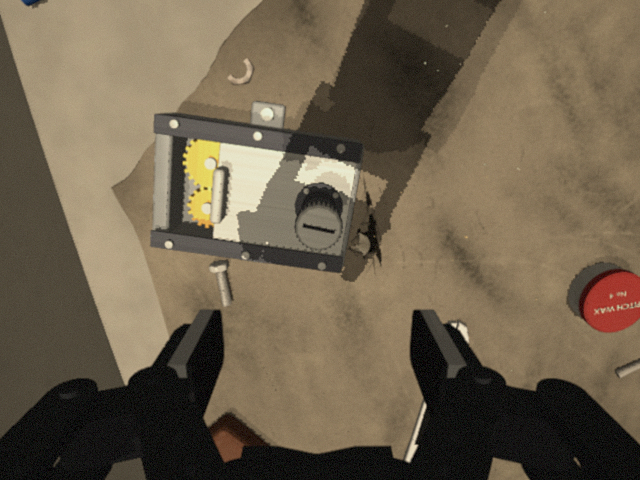

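The cover is open (gears visible at (203,185)), the knob at (318,227) stands 18 mm up by itself, and the bolt, nut and tin are undisturbed. A quick check of the slot angle, then hand in.

```bash
python3 - <<'E'
from h import *
c,im,d,e,ctr=knob(.11,.127,None,(316,227),80)
(u0,v0),(a,b),_=e; g=cv2.cvtColor(im,cv2.COLOR_RGB2GRAY)
yy,xx=np.mgrid[:480,:640]; inn=(np.hypot(xx-u0,yy-v0)<.4*a)
th=np.percentile(g[inn],12); p=np.array([at_z(c,u,v,.1171)[:2] for v,u in np.argwhere(inn&(g<=th))])
w,V=np.linalg.eigh(np.cov(p.T)); ax=V[:,1]; print('screw angle',(np.arctan2(ax[1],ax[0])+.297)%np.pi,w)
E
```

```text
n 1848 ell [315.  237.4] [47.3 48.1] z 0.1170922449186882
knob [ 0.5606 -0.2475  0.1171]
screw angle 1.5002927282771714 [6.51605071e-07 4.05168741e-05]
```

```bash
python3 -c "
from cell import env
print(env.close_job())"
```

```text
the job is handed in; nothing more can be done
None
```

The job is handed in: the screw is wound to the end of its thread (+1.50 rad) and stays up by itself about 18 mm, the cover is pushed fully open against its stop, the gripper has let go, and the nut, bolt and tin were not touched.

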